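# Sort gauge blanks by their drag and run the polished ones under the thickness gauge

### The arm

A 6-joint arm with a two-finger parallel gripper is mounted at the origin on the work surface. World frame = base frame: x ahead of the robot, y to its left, z up, the work surface at z = 0. Lengths are in mm, angles in rad, forces in N, time in s.
With the tool pointing down it reaches from about 275 to 825 mm from the base axis. Payload 5.2 kg.
Tool frame: the origin (TCP) lies at the very end of the fingers, on their centre line; the grasp point (between the pads) lies 19 mm behind it; z points along the fingers, y is the line along which they close (so a half turn about z gives the same grasp; the last joint's range is limited). The gripper opens to 93 mm and grips with 3 to 60 N. Pads are 15 mm wide; open, the fingers measure 128 mm over their backs; the gripper's body (75 mm by 188 mm) begins 65 mm behind the grasp point.
Start: joints at [-1.366, 0.259, 1.535, -0, 1.348, -0.203], TCP at [218.146, -504.894, 218.653] pointing down, gripper open.
Joint ranges: [-3.14, 3.14], [-0.91, 2.08], [0.19, 2.58], [-1.22, 4.36], [0.22, 2.71], [-3.12, 3.12]. Speed limits (rad/s): [2.57, 2.57, 3.14, 3.14, 3.14, 3.14].

### API

Orientations are given as [roll, pitch, yaw] about the fixed x, y, z axes, in that order (R = Rz(yaw) Ry(pitch) Rx(roll)).
In Python, from bench import robot gives the robot as it stands. The module is installed in compiled form; this text tells all that it offers. Calls block until the motion is done:
- robot.move_ptp(position, orientation): joint-space move of the TCP to a pose.
- robot.move_linear(position, ori=None, speed=150, f_stop=None): straight line of the TCP; ori=None keeps the orientation; speed is the mean speed in mm/s. With f_stop (N) it stops when the force on the tool has changed by that much, and returns True; else False.
- robot.move_j(angles): joint-space move.
- robot.move_gripper(opening): opening from 0.0 (shut) to 1.0 (fully open); the grip force is fixed at half the most; returns when the fingers have stopped.
- robot.sleep(seconds).
- robot.inverse_kinematics(position, orientation): joint angles nearest the present ones, or None.
- robot.get_image(name): name is "side" or "top" or "wrist"; returns a dict with "img" (400x640x3 uint8, blue, green, red), "fovy" (degrees; the focal length in pixels is half the picture's height over the tangent of half this angle, whatever the lens; pixels are square), "cx", "cy" (the principal point, pixels), "eye" and "orientation" of the camera in the world. Camera axes: x right, y down, z forward; pixel columns grow to the right and rows downward; lengths in mm; the calibration is good to about 2 mm. The wrist camera is an equidistant fisheye: a pixel r from the principal point sees the ray r / f radians off the axis. A picture is of the moment at which its call begins. There is no depth.
A pose or a line that the arm cannot do raises robot.MotionError and nothing moves.
- robot.hand_in(): hands the job in; it is judged then, once.
Readings, each from a call of its own:
- robot.current_t(): time.
- robot.current_qpos(): joint angles.
- robot.current_joint_vel(): joint speeds.
- robot.current_joint_efforts(): joint torques, N m.
- robot.current_tcp_pos(): TCP position.
- robot.current_eef_rot(): TCP orientation.
- robot.current_contact_force(): force on the tool from outside, world axes, zero at the start.
- robot.current_ft_torque(): the same for the moment, N m.
- robot.current_gripper_width(): opening from 0.0 (shut) to 1.0 (fully open).
- robot.current_finger_force(): force on a finger pad.
Only numpy, scipy, OpenCV 4.12 (cv2) and the standard library are available. Lean on these libraries where they do the work, as an engineer would, in place of code of your own. Each camera call takes 0.05 s, during which the arm holds its last target. There are 200 camera calls.

### The job

First clear the whiteboard eraser off the glass plate into the clear tub. Then sort the white gauge blanks, which all look alike: slide each one on the glass plate and feel its drag, bed the polished ones (easy-sliding) flat in the nests of the gauge carriage, at most one in each nest, and lay the still-rough ones (dragging) flat in the grey tray. With the polished ones loaded, push the carriage under the gauge bridge fully home, and do not knock over the measuring cylinder or the cardboard tube.

Things in the scene. Friction and masses are not known exactly. Their poses are not given: they have to be found in the camera images.
- blank_1 (a point): centre (half-way up) of a gauge blank: loose block of dense white zirconia ceramic 90 x 56 x 25 mm (own x, y, z), about 0.74 kg, lying on its working face; long side along its x axis. Three or four blanks are present. The number tells nothing about the finish; a polished and a rough one look the same. On the glass plate a polished one drags with about 0.2 of its weight (1.5 N) and a rough one with about 0.7 of its weight (5 N)
- blank_2 (a point): centre (half-way up) of a gauge blank: loose block of dense white zirconia ceramic 90 x 56 x 25 mm (own x, y, z), about 0.74 kg, lying on its working face; long side along its x axis. Three or four blanks are present. The number tells nothing about the finish; a polished and a rough one look the same. On the glass plate a polished one drags with about 0.2 of its weight (1.5 N) and a rough one with about 0.7 of its weight (5 N)
- blank_3 (a point): centre (half-way up) of a gauge blank: loose block of dense white zirconia ceramic 90 x 56 x 25 mm (own x, y, z), about 0.74 kg, lying on its working face; long side along its x axis. Three or four blanks are present. The number tells nothing about the finish; a polished and a rough one look the same. On the glass plate a polished one drags with about 0.2 of its weight (1.5 N) and a rough one with about 0.7 of its weight (5 N)
- blank_4 (a point): centre (half-way up) of a gauge blank: loose block of dense white zirconia ceramic 90 x 56 x 25 mm (own x, y, z), about 0.74 kg, lying on its working face; long side along its x axis. Three or four blanks are present. The number tells nothing about the finish; a polished and a rough one look the same. On the glass plate a polished one drags with about 0.2 of its weight (1.5 N) and a rough one with about 0.7 of its weight (5 N)
- plate_top (a point): centre of the top face of the polished glass test plate, 150 (x) x 280 (y) mm, fixed; top 12 mm above the table
- eraser (a point): centre of the whiteboard eraser: loose block 120 x 50 x 30 mm, long along its x axis, black plastic back and grey felt foot, 90 g; starts lying on the glass plate
- tub_in (a point): centre of the inner floor (4 mm above the table) of the clear plastic tub, fixed, open on top, 130 (x) x 190 (y) mm outside, walls 4 mm thick and 50 mm high above the table; for the eraser
- tray_in (a point): centre of the inner floor (5 mm above the table) of the grey tray, fixed, 220 (x) x 180 (y) mm outside, walls 5 mm thick and 30 mm high above the table; for the rough blanks
- carriage (a joint): travel of the black carriage of the bridge-type thickness gauge along the gauge's rails (along point carriage_floor's +x, m): about 0 to 0.03 at the start, drawn out towards the robot; 0.21 fully home under the bridge, against the stop. It slides with about 6 N of friction and stays where it is left
- carriage_floor (a point): centre of the carriage's floor, 28 mm above the table; +x along the rails towards the bridge. 6 mm high ribs divide the floor into two nests, one behind the other, each 105 (x) x 72 (y) mm inside. The bridge leaves 11 mm above a flat blank and 4 mm either side of the carriage; with its head it is 160 mm high, and its near face is 113 mm beyond the knob when the carriage is home
- nest_near (a point): centre of the floor of the nest nearer to the knob, axes as carriage_floor
- nest_far (a point): centre of the floor of the nest farther from the knob, axes as carriage_floor
- carriage_knob (a point): middle of the carriage's upright dark steel knob at its near end, a post 22 mm across and 34 mm high, its foot 28 mm and its top 62 mm above the table; to pinch from above and push or pull the carriage
- measuring_cylinder (a point): middle of a bystander: upright clear measuring cylinder on a round white foot, 210 mm high, beyond the plate
- cardboard_tube (a point): middle of a bystander: upright cardboard tube 50 mm across, 150 mm high, beyond the plate and tub

How it is judged:
By the outcome, as a careful person would: the job done as asked, in the order asked, and still so for the second after the job is handed in, with the robot touching nothing.
Of blank_1, blank_2, blank_3, blank_4 only 3 to 4 are there at a start; the rules pass over those that are not, and their reading is None.
At some moment in a run one of blank_1, blank_2, blank_3, blank_4, eraser_body may be knocked a few centimetres aside while the robot is not near it.
Once in a run the grip may slacken for a moment while it holds something.
It also fails if it takes over 210 s, if anything falls off the work surface, if the arm or the gripper's body presses on something with over 40 N, if the wrist force passes 120 N, or if a joint passes its speed limit or range.

## Working session

There is one attempt and no reset: what is moved stays moved. The work goes in short steps, each a Python script; the robot and the scene stay as the last script left them, time stands still between calls to the robot, and variables do not carry over. Pictures are saved under pics/ and viewed, at most 14 in all, crops included, and the job is handed in when it is done.

```bash
mkdir -p pics; cat > h.py <<'E'
import numpy as np, cv2
from bench import robot
from scipy.spatial.transform import Rotation as R
def snap(n,fn=None):
    d=robot.get_image(n)
    if fn: cv2.imwrite('pics/'+fn,d['img'])
    return d
def ray(d,u,v,fish=False):
    f=200/np.tan(np.radians(d['fovy'])/2)
    a=np.array([(u-d['cx'])/f,(v-d['cy'])/f])
    if fish:
        r=np.hypot(*a); s=np.sin(r)/r if r>1e-9 else 1
        c=np.array([a[0]*s,a[1]*s,np.cos(r)])
    else: c=np.array([a[0],a[1],1])
    return R.from_euler('xyz',d['orientation']).as_matrix()@c
def onz(d,u,v,z,fish=False):
    r=ray(d,u,v,fish); e=np.array(d['eye']); return (e+r*(z-e[2])/r[2])
E
python3 - <<'E'
from h import *
for n in('top','side','wrist'):
    d=snap(n,n+'0.png'); print(n,d['fovy'],d['cx'],d['cy'],np.round(d['eye'],1),np.round(d['orientation'],3))
print(robot.current_t(),robot.current_eef_rot())
E
```

```text
top 56.06829891439437 315.8520935003085 206.92772395041004 [416.   -7.7 990.5] [-2.97   0.023 -1.557]
side 45.72629192502388 316.00484292192056 195.09248048168632 [ 126.6  609.4 1052.7] [-2.472 -0.015 -2.492]
wrist 65.70646984690485 315.75742067331987 194.71755320907852 [ 293.4 -473.1  384.6] [ 2.847e+00  2.000e-03 -1.163e+00]
0.15 [-3.14021177e+00 -2.96570773e-04  4.07772627e-01]
```

View pics/top0.png

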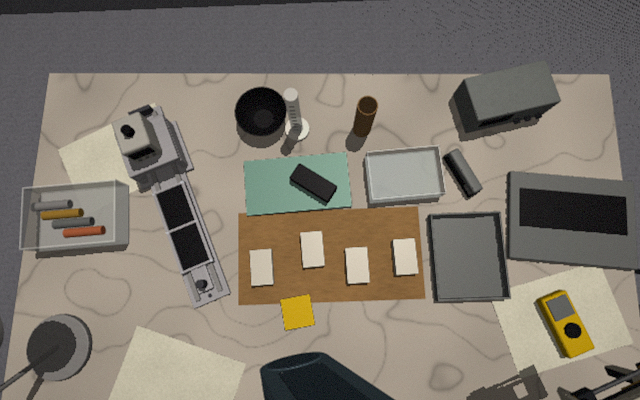

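View pics/side0.png

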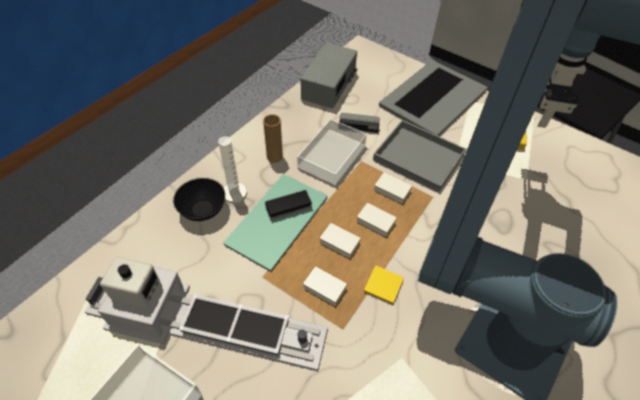

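Top view: eraser at about (314,183) on the green plate, four blanks at (261,267), (312,249), (357,266) and (404,257). The clear tub is at (404,175), the grey tray at (469,256), the knob at (203,285), and the nests at (189,246) and (176,207).

```bash
cat >> h.py <<'E'
def cont(m,lo,hi):
    c,_=cv2.findContours(m.astype(np.uint8),cv2.RETR_EXTERNAL,cv2.CHAIN_APPROX_NONE)
    return [k for k in c if lo<cv2.contourArea(k)<hi]
def rect(d,k,z,fish=False):
    p=np.array([onz(d,u,v,z,fish)[:2] for u,v in cv2.convexHull(k)[:,0]],np.float32)
    (c,(w,h),a)=cv2.minAreaRect(p); a=np.radians(a)
    if w<h: w,h,a=h,w,a+np.pi/2
    a=(a+np.pi/2)%np.pi-np.pi/2
    return np.round([*c,w,h],1),round(a,3)
def top_scan():
    d=snap('top'); g=d['img'].astype(int); mx,mn=g.max(2),g.min(2)
    white=(mn>195); 
    for k in cont(white,400,1500): print('white',k.mean(0).round()[0],*rect(d,k,27))
    return d,g,mx,mn
E
python3 - <<'E'
from h import *
d,g,mx,mn=top_scan()
B,G,Rr=g[...,0],g[...,1],g[...,2]
for k in cont((G-Rr>20)&(mx>80),2000,20000): print('plate',k.mean(0).round()[0],*rect(d,k,12))
for k in cont(mx<45,300,6000):
    for z in (28,42): print('dark',k.mean(0).round()[0],z,*rect(d,k,z))
for n,p,z in(('tub',[(364,152),(440,147),(444,199),(369,204)],50),('tray',[(428,214),(499,212),(509,298),(434,301)],30)):
    q=np.array([onz(d,u,v,z)[:2] for u,v in p]);print(n,q.round().tolist(),q.mean(0))
print('knob',onz(d,202,284,62))
cv2.imwrite('pics/c1.png',cv2.resize(d['img'][140:310,110:270],None,fx=3.5,fy=3.5,interpolation=cv2.INTER_CUBIC))
E
```

```text
plate [297. 184.] [649.6  69.2 277.7 149.4] -1.468
dark [327. 384.] 28 [162.9  -8.4 230.5  90.6] -1.549
dark [327. 384.] 42 [166.6  -8.3 227.1  89.3] -1.549
dark [282. 370.] 28 [188.3  79.5 174.1  74.4] -0.884
dark [282. 370.] 42 [191.6  78.3 171.6  73.3] -0.884
dark [189. 246.] 28 [478.  342.  101.7  68.4] 0.408
dark [189. 246.] 42 [477.1 336.9 100.2  67.4] 0.408
dark [486. 240.] 28 [ 464.2 -373.9  208.3  167.1] 0.053
dark [486. 240.] 42 [ 463.5 -368.6  205.2  164.7] 0.053
dark [573. 211.] 28 [ 579.2 -640.7  266.    98. ] 1.491
dark [573. 211.] 42 [ 576.8 -631.5  262.1   96.6] 1.491
dark [175. 207.] 28 [580.1 386.9 100.8  68.3] 0.419
dark [175. 207.] 42 [577.7 381.2  99.3  67.3] 0.419
dark [316. 185.] 28 [646.5  25.  120.5  50.8] 1.014
dark [316. 185.] 42 [643.2  24.6 118.8  50.1] 1.014
dark [459. 176.] 28 [ 670.8 -354.4  126.4   26.4] 0.571
dark [459. 176.] 42 [ 667.1 -349.3  124.6   26. ] 0.571
dark [261. 111.] 28 [847.8 172.4 139.2 137.2] -0.205
dark [261. 111.] 42 [841.5 169.8 137.2 135.2] -0.205
dark [497. 113.] 28 [ 884.6 -489.   264.4  144.5] -1.375
dark [497. 113.] 42 [ 877.8 -482.   260.5  142.4] -1.375
dark [170.   4.] 28 [1165.9  453.6 1001.2   45.9] 1.567
dark [170.   4.] 42 [1155.   446.9  986.6   45.2] 1.567
tub [[725.0, -107.0], [740.0, -304.0], [603.0, -308.0], [588.0, -119.0]] [ 664.17851192 -209.56164072]
tray [[567.0, -272.0], [574.0, -453.0], [360.0, -463.0], [350.0, -279.0]] [ 462.77527492 -366.67607954]
knob [383.36669911 290.75820369  62.        ]
```

View pics/c1.png

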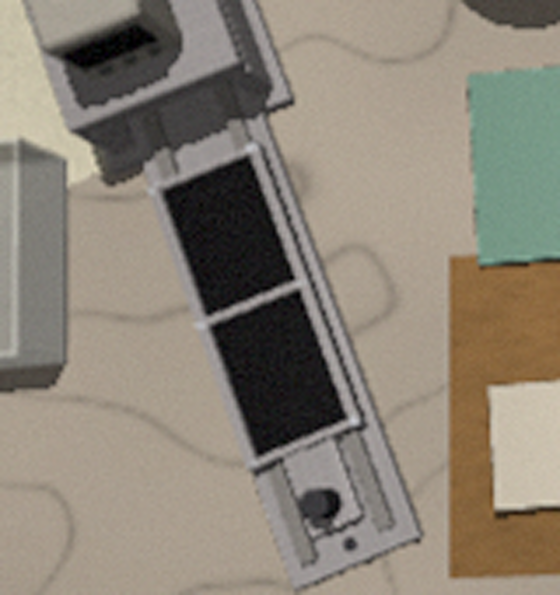

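The zoom shows the nests' dark floors cleanly, with the knob at crop (322,502), i.e. (202,283) in the full picture. The nest pitch of 111 mm and rail yaw of 0.41 fit the given sizes. Next I fix the blank mask and clear the eraser.

```bash
cat >> h.py <<'E'
def blanks(d=None,z=27):
    d=d or snap('top'); h=cv2.cvtColor(d['img'],cv2.COLOR_BGR2HSV)
    m=(h[...,2]>205)&(h[...,1]<40); m[:, :150]=0
    m=cv2.morphologyEx(m.astype(np.uint8),cv2.MORPH_OPEN,np.ones((3,3)))
    return [(k.mean(0).round()[0],)+rect(d,k,z) for k in cont(m,300,1600)]
def near(t,ref):  # wrap yaw mod pi close to ref
    return t-np.pi*round((t-ref)/np.pi)
def ori(yaw): return [np.pi,0,yaw]
def say(t): print(t,'t=%.1f'%robot.current_t(),'w=%.1f'%(93*robot.current_gripper_width()),'F',np.round(robot.current_contact_force(),1),flush=True)
E
python3 - <<'E'
from h import *
d=snap('top')
print(d['img'][265,261],d['img'][250,312],d['img'][285,300], d['img'][320,180])
for b in blanks(d): print(b)
# tool x along long side yaw candidates
for y in (1.0,1.0-np.pi): print(robot.inverse_kinematics([640,25,120],ori(y)))
print(robot.inverse_kinematics([664,-210,120],ori(1.57+.09)),robot.inverse_kinematics([664,-210,120],ori(-1.57+.09)))
print(robot.inverse_kinematics([580,387,120],ori(.41)),robot.inverse_kinematics([462,-366,120],ori(-1.53)))
E
```

```text
[172 190 202] [182 202 213] [ 65 107 144] [139 155 165]
(array([357., 265.]), array([436. , -90.2,  85.3,  51.4]), np.float64(0.075))
(array([405., 256.]), array([ 459.2, -211.9,   85.4,   51.6]), np.float64(0.08))
(array([312., 248.]), array([475. ,  24.2,  85. ,  51.2]), np.float64(0.095))
[-1.34825097e-01  4.93171341e-01  1.43547232e+00 -4.44089210e-16
  1.21294899e+00  4.35971229e-01]
[-0.1348251   0.49317134  1.43547232  0.          1.21294899 -2.70562142]
[-0.46609043  0.58838203  1.27217086  0.          1.28103976 -0.55529411] [-4.66090433e-01  5.88382033e-01  1.27217086e+00 -4.44089210e-16
  1.28103976e+00  2.58470589e+00]
[ 4.28815740e-01  5.89850968e-01  1.26958654e+00 -4.44089210e-16
  1.28215514e+00  1.58961207e+00] [-8.59082400e-01  4.08808325e-01  1.57260862e+00 -4.44089210e-16
  1.16017570e+00  2.24171393e+00]
```

```bash
sed -i 's/>205)/>188)/' h.py; python3 - <<'E'
from h import *
robot.move_ptp([643,25,180],ori(1.014)); 
robot.move_linear([643,25,60]);robot.move_linear([643,25,20],speed=60,f_stop=8); say('at')
robot.move_gripper(0.0); say('grip')
robot.move_linear([643,25,130]); say('lift')
robot.move_linear([664,-208,130],ori(1.65),speed=200); say('over')
cv2.imwrite('pics/w1.png',snap('wrist')['img'])
robot.move_linear([664,-208,24],speed=100,f_stop=8); say('down')
robot.move_gripper(0.66); robot.move_linear([664,-208,160],speed=200); say('up')
robot.move_ptp([520,-60,300],ori(0.09))
d=snap('top','t2.png')
for b in blanks(d): print(b)
E
```

```text
at t=4.4 w=93.2 F [ 0.9 -0.3  0. ]
grip t=5.2 w=49.5 F [0.3 0.  1.1]
lift t=6.1 w=49.2 F [-0.3 -0.7 -0.7]
over t=7.4 w=49.9 F [-0.1  0.7 -1.5]
down t=8.6 w=49.4 F [-0.6 -0.1 -0.8]
up t=9.9 w=61.3 F [ 0.5 -0.7 -0.1]
(array([257., 265.]), array([426.9, 160.9,  85.4,  43.3]), np.float64(0.013))
(array([360., 261.]), array([437.2, -89.8,  86.4,  52.8]), np.float64(0.068))
```

View pics/t2.png

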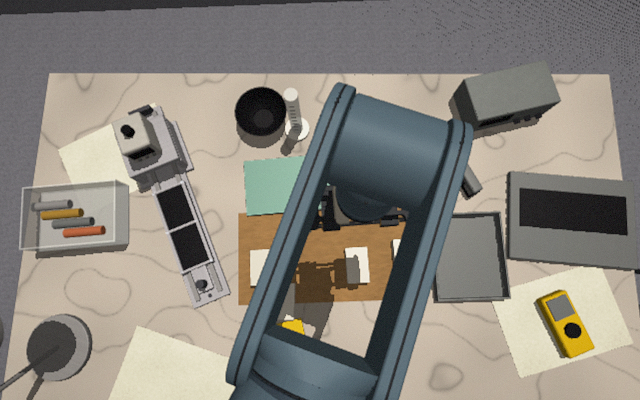

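The arm hides most of the board in this view, so I'll park to the right for scans and check that the eraser is in the tub.

```bash
cat >> h.py <<'E'
PARK=[-1.366,.259,1.535,0,1.348,-.203]
E
python3 - <<'E'
from h import *
robot.move_j(PARK)
d=snap('top'); s=snap('side')
for b in blanks(d): print(b)
o=np.zeros((400,760,3),np.uint8); 
o[:, :380]=cv2.resize(d['img'][130:310,230:401+20][:, :],(380,400)); o[:,380:]=cv2.resize(s['img'][80:240,230:400],(380,400))
cv2.imwrite('pics/c3.png',cv2.resize(d['img'][130:310,230:520],None,fx=2.5,fy=2.5))
say('parked')
E
```

```text
(array([283., 301.]), array([343.8,  96.2,  82.7,  52.3]), np.float64(0.015))
(array([261., 268.]), array([427.1, 153.9,  85.6,  51. ]), np.float64(0.044))
(array([357., 265.]), array([436. , -89.7,  85.4,  53. ]), np.float64(0.082))
(array([405., 256.]), array([ 459.2, -211.5,   85.7,   52.6]), np.float64(0.085))
parked t=13.6 w=61.8 F [ 0.2 -0.4 -0.1]
```

View pics/c3.png

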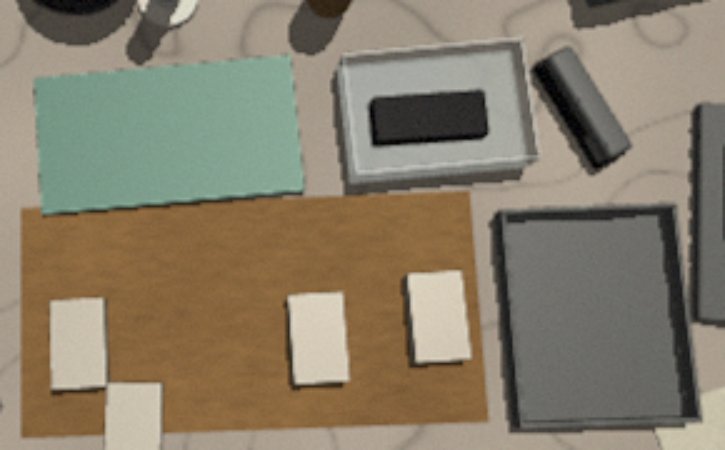

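The eraser lies flat in the tub. The second blank has been knocked to about (344,96), by the mat edge. Next I test the blank at (436,-90).

```bash
cat >> h.py <<'E'
def pick(x,y,a,z=13):
    a=near(a,0.1); robot.move_gripper(1.0)
    robot.move_ptp([x,y,110],ori(a)); robot.move_linear([x,y,z+10]); hit=robot.move_linear([x,y,z],speed=40,f_stop=10)
    robot.move_gripper(0.0); say('grip hit=%s'%hit); robot.move_linear([x,y,110]); say('lift')
    return 93*robot.current_gripper_width()>50
def drag():
    c,s=np.cos(.1),np.sin(.1); P=lambda t,z:[635-s*t,90+c*t-20,z]   # t along the plate's y
    robot.move_linear(P(40,110),ori(.1),speed=200); robot.move_linear(P(40,32),speed=120)
    robot.sleep(.2); print('plate hit',robot.move_linear(P(40,18),speed=20,f_stop=5)); z=robot.current_tcp_pos()[2]; say('z %.1f'%z)
    robot.move_gripper(0.69); robot.move_linear(P(40,z+1),speed=30); robot.sleep(.3); f0=robot.current_contact_force()
    st=robot.move_linear(P(5,z+1),speed=25,f_stop=3.3); p=robot.current_tcp_pos(); f=robot.current_contact_force()
    print('stopped',st,'moved to',np.round(p,1),'dF',np.round(np.array(f)-f0,2))
    F=[]
    for i in range(4):
        p=p+np.array([s,-c,0])*2.5; robot.move_linear(list(p),speed=25); F.append(robot.current_contact_force()[1]-f0[1])
    print('F steps',np.round(F,2))
    return st
E
python3 - <<'E'
from h import *
print(pick(436,-90,.082)); print('rough?',drag())
cv2.imwrite('pics/w4.png',snap('wrist')['img'])
E
```

```text
grip hit=False t=17.8 w=55.8 F [-0.4 -1.2  0.2]
lift t=18.6 w=55.5 F [-0.3 -0.1 -6. ]
True
plate hit True
z 24.9 t=21.6 w=55.7 F [-0.3  0.5  4.1]
stopped True moved to [631.  105.1  25.3] dF [-0.26  0.52 -0.65]
F steps [3.44 4.72 5.17 5.27]
rough? True
```

View pics/w4.png

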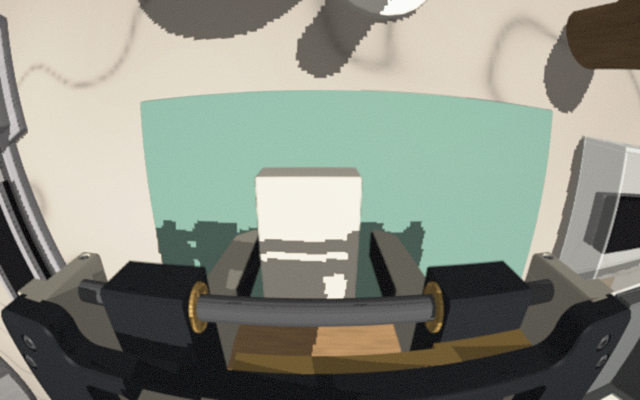

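Steady drag is about 5.2 N, so this blank is rough. The wrist view shows it squarely between the fingers on the plate. It goes in the tray.

```bash
cat >> h.py <<'E'
def lay(x,y,a,zexp,h=110):
    "carry to x,y (long axis yaw a) and set down; zexp = expected TCP height at touch"
    p=robot.current_tcp_pos(); robot.move_linear([p[0],p[1],h]); say('held')
    if 93*robot.current_gripper_width()<50: return print('LOST')
    robot.move_linear([x,y,h],ori(a),speed=200); robot.move_linear([x,y,zexp+8],speed=120); robot.sleep(.2)
    hit=robot.move_linear([x,y,zexp-3],speed=20,f_stop=5); say('down %s z %.1f (exp %.1f)'%(hit,robot.current_tcp_pos()[2],zexp))
    robot.move_gripper(0.69); robot.move_linear([x,y,h],speed=150); say('free')
def trayslot(u,v=0,c=(463,-370),a=.04): return c[0]+u*np.cos(a)-v*np.sin(a), c[1]+u*np.sin(a)+v*np.cos(a), a+np.pi/2
E
python3 - <<'E'
from h import *
robot.move_gripper(0.0); say('regrip')
lay(*trayslot(48),17.9)
print(pick(459,-211.5,.085,z=10)); drag()
E
```

```text
regrip t=24.5 w=55.3 F [-0.2  4.2 -1.7]
held t=25.2 w=55.8 F [ 0.1 -0.4 -7.2]
down True z 18.0 (exp 17.9) t=29.2 w=55.8 F [-0.4 -0.1  5.6]
free t=30.4 w=64.1 F [-0.5 -0.6  0.2]
grip hit=False t=34.4 w=55.7 F [ 0.1 -0.3  0.3]
lift t=35.2 w=55.6 F [-0.1 -0.  -7.3]
True
plate hit True
z 22.0 t=38.8 w=55.8 F [0.7 0.5 5.9]
stopped False moved to [634.6  74.9  23. ] dF [ 0.22 -0.54 -0.74]
F steps [ 0.3   0.64 -0.14  0.68]
```

```bash
python3 - <<'E'
from h import *
say('x'); f0=np.mean([robot.current_contact_force() for _ in range(10)],0)
p=np.array(robot.current_tcp_pos()); F=[]
for i in range(16):
    p=p+np.array([-.0998,.995,0])*1.5; robot.move_linear(list(p),speed=15); F.append(robot.current_contact_force()[1]-f0[1])
print(np.round(F,2),robot.current_tcp_pos()); say('')
cv2.imwrite('pics/w5.png',snap('wrist')['img'])
E
```

```text
x t=42.3 w=63.8 F [ 0.8  0.2 -0.7]
[-0.37 -0.44 -1.6  -0.89 -0.95 -0.02 -1.1  -1.32 -1.06 -0.46 -1.19 -1.58
 -0.5  -0.51 -0.9  -0.11] [633.21655855  88.69353223  23.03198189]
 t=46.3 w=64.3 F [0.1 0.1 0.4]
```

View pics/w5.png

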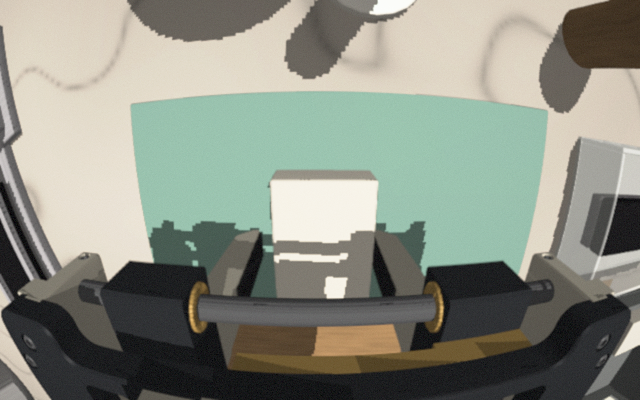

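It's polished: the right finger pushed the blank freely at about 1 N. I load it into the far nest and go on to the next blank at (427,154).

```bash
python3 - <<'E'
from h import *
robot.move_gripper(0.0); say('regrip')
lay(580,386.5,.413,38)
robot.move_ptp([400,0,250],ori(.1)); robot.move_j(PARK)
d=snap('top'); cv2.imwrite('pics/c6.png',np.hstack([cv2.resize(d['img'][170:320,130:310],(480,400)),np.zeros((400,10,3),np.uint8),cv2.resize(d['img'][195:315,420:520],(310,400))]))
for b in blanks(d): print(b)
h=cv2.cvtColor(d['img'],cv2.COLOR_BGR2HSV); m=(h[...,2]>175)&(h[...,1]<45)
for k in cont(m[:,150:230].copy(),300,3000): print('nest',*rect(d,k+[150,0],53))
for k in cont(m[200:310,430:510].copy(),300,3000): print('tray',*rect(d,k+[430,200],30))
E
```

```text
regrip t=46.6 w=55.8 F [ 0.1 -1.   0.4]
held t=47.4 w=55.6 F [-0.9 -0.  -6.9]
down True z 39.0 (exp 38.0) t=50.4 w=55.4 F [0.  0.1 5.5]
free t=51.4 w=64.3 F [-1.6  0.6 -0.2]
(array([283., 301.]), array([343.8,  96.2,  82.7,  52.2]), np.float64(0.015))
(array([260., 267.]), array([427. , 153.8,  85.4,  51. ]), np.float64(0.044))
(array([467., 235.]), array([ 512.1, -369.4,   86. ,   51.1]), np.float64(-1.559))
(array([172., 205.]), array([585.9, 395.5,  88.8,  48.5]), np.float64(0.346))
nest [581.2 386.9  87.9  53.9] 0.411
tray [ 513.1 -367.7   88.4   53.5] -1.558
```

View pics/c6.png

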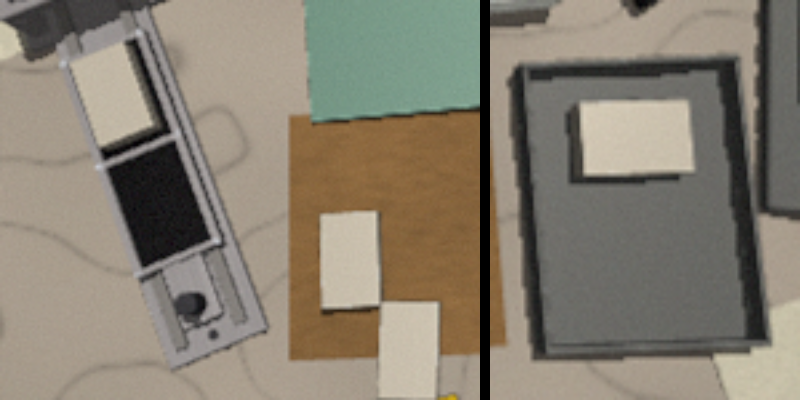

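The blank is bedded at (581,387) at yaw 0.41, matching the nest, and the tray blank is flat. Now the third blank.

```bash
python3 - <<'E'
from h import *
print(pick(427,153.8,.05,z=10)); print('rough?',drag()); robot.sleep(.2); say('')
robot.move_gripper(0.0); say('regrip')
E
```

```text
grip hit=False t=60.0 w=56.2 F [ 0.6  1.4 -1. ]
lift t=60.9 w=55.8 F [-0.4  0.1 -6.9]
True
plate hit True
z 21.9 t=63.6 w=55.4 F [ 0.1 -0.2  5.8]
stopped True moved to [631.1 105.1  22.4] dF [ 0.62 -0.15  0.2 ]
F steps [3.06 4.51 3.34 3.2 ]
rough? True
 t=66.3 w=64.4 F [-1.   3.7 -2. ]
regrip t=66.6 w=55.8 F [-0.1  3.5 -1.4]
```

```bash
python3 - <<'E'
from h import *
robot.move_gripper(.69); robot.sleep(.2); f0=np.mean([robot.current_contact_force() for _ in range(10)],0)
p=np.array(robot.current_tcp_pos()); F=[]
for i in range(12):
    p=p+np.array([.0998,-.995,0])*2; robot.move_linear(list(p),speed=20); F.append(robot.current_contact_force()[1]-f0[1])
print(np.round(F,2),f0.round(1))
robot.move_gripper(0.0); say('regrip')
E
```

```text
[ 0.04 -0.11  5.06  5.78  4.92  5.06  5.31  5.52  5.52  4.98  5.03  5.46] [ 0.2 -0.3 -0.3]
regrip t=70.5 w=55.9 F [-0.2  5.  -0.3]
```

```bash
python3 - <<'E'
from h import *
lay(*trayslot(-48),15)
print(pick(343.5,96.5,.03,z=11)); print('rough?',drag()); robot.move_gripper(0.0); say('regrip')
robot.move_gripper(.69); robot.sleep(.2); f0=np.mean([robot.current_contact_force() for _ in range(10)],0)
p=np.array(robot.current_tcp_pos()); F=[]
for i in range(10):
    p=p+np.array([-.0998,.995,0])*2; robot.move_linear(list(p),speed=20); F.append(robot.current_contact_force()[1]-f0[1])
print(np.round(F,2),f0.round(1))
robot.move_gripper(0.0); say('regrip')
E
```

```text
held t=71.3 w=55.5 F [ 0.1 -0.4 -6.7]
down True z 15.3 (exp 15.0) t=75.4 w=55.7 F [ 0.5 -0.3  4.6]
free t=76.6 w=64.2 F [-0.3 -0.5  0.3]
grip hit=False t=81.2 w=55.9 F [ 0.9 -1.  -0.1]
lift t=82.0 w=55.7 F [-0.8 -0.9 -7.5]
True
plate hit True
z 22.8 t=85.1 w=55.5 F [ 0.7 -0.5  5.7]
stopped False moved to [634.5  74.9  23.9] dF [-0.19  0.03  0.02]
F steps [-0.25  0.49 -0.75  0.46]
rough? False
regrip t=89.0 w=55.8 F [0.2 1.7 1. ]
[-0.37 -1.   -0.89 -0.1  -0.79  0.32 -0.09 -0.37 -1.15 -0.96] [0.  0.3 0.8]
regrip t=92.4 w=55.7 F [ 0.4 -0.4  0. ]
```

The last blank is polished (about 1 N or less), so it goes in the near nest.

```bash
python3 - <<'E'
from h import *
lay(478,342,.413,38.8)
robot.move_ptp([400,0,250],ori(.1)); robot.move_j(PARK)
d=snap('top'); h=cv2.cvtColor(d['img'],cv2.COLOR_BGR2HSV); m=(h[...,2]>175)&(h[...,1]<45)
for k in cont(m[:,150:230].copy(),300,3000): print('nest',*rect(d,k+[150,0],53))
for k in cont(m[200:310,430:510].copy(),300,3000): print('tray',*rect(d,k+[430,200],30))
k=[c for c in cont((h[...,2]<70)[265:305,185:225].copy(),15,600)]
for c in k: print('knob px',c.mean(0)[0]+[185,265],cv2.boundingRect(c),cv2.contourArea(c))
s=snap('side')
cv2.imwrite('pics/c7.png',np.hstack([cv2.resize(d['img'][130:310,110:230],(400,600)),cv2.resize(s['img'][240:380,80:340],(400,215))[:, :] if 0 else cv2.copyMakeBorder(cv2.resize(s['img'][250:380,150:340],(400,274)),0,326,0,0,cv2.BORDER_CONSTANT)]))
say('')
E
```

```text
held t=93.1 w=56.0 F [ 0.4  1.1 -7.2]
down True z 39.8 (exp 38.8) t=96.1 w=55.8 F [0.1 0.5 5.2]
free t=97.1 w=64.5 F [ 0.8 -0.4 -0.3]
nest [478.9 342.5  87.8  54.3] 0.417
nest [581.3 386.9  87.9  53.9] 0.413
tray [ 417.8 -372.2   87.3   53.8] -1.527
tray [ 513.1 -367.7   88.4   53.5] -1.558
knob px [200.97058824 284.70588235] (11, 15, 11, 11) 70.0
knob px [188.68181818 266.09090909] (0, 0, 10, 5) 16.0
 t=100.5 w=64.3 F [ 0.4 -0.2  0.2]
```

View pics/c7.png

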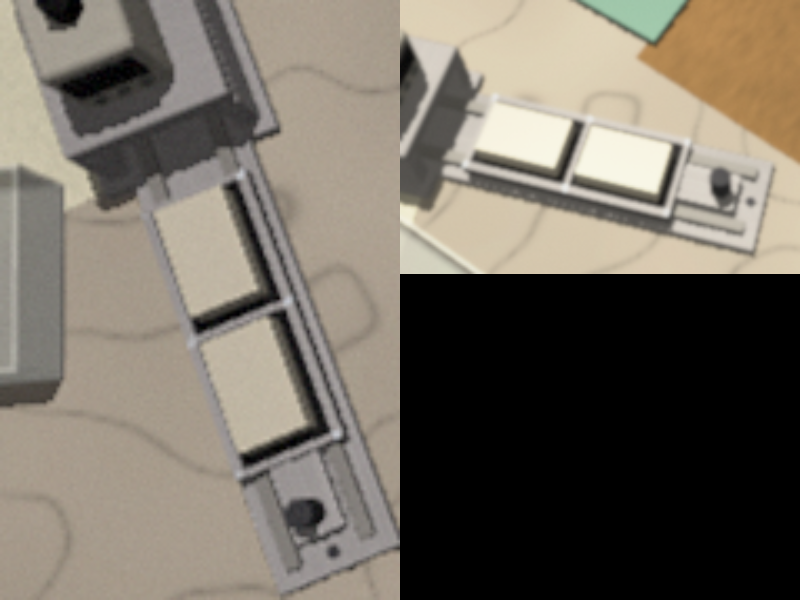

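Both blanks lie flat in their nests with dark gaps all round. The knob top is at about crop (303,512), full-picture pixel (201,284). Now I pinch it and push home.

```bash
python3 - <<'E'
from h import *
d=snap('top'); k=onz(d,201,284.7,48); print('knob',k)
a=.414; ax=np.array([np.cos(a),np.sin(a)]); n=np.array([478.5,342.3]); dd=(k[:2]-n)@ax; lat=(k[:2]-n)@np.array([-ax[1],ax[0]]); print('along',dd,'lat',lat)
x,y=k[:2]; robot.move_gripper(.7)
robot.move_ptp([x,y,140],ori(a)); robot.move_linear([x,y,75]); print('hit',robot.move_linear([x,y,40],speed=40,f_stop=8))
robot.move_gripper(0.0); say('pinch')
E
```

```text
knob [381.13986283 297.63751978  48.        ]
along -107.10164249556455 lat -1.723840123199956
hit False
pinch t=106.1 w=21.4 F [-0.3 -1.1  0.7]
```

```bash
python3 - <<'E'
from h import *
p0=np.array(robot.current_tcp_pos()); a=.414; u=np.array([np.cos(a),np.sin(a),0])
for goal in (100,170,216):
    st=robot.move_linear(list(p0+u*goal),speed=60,f_stop=22); say('stop %s travel %.1f'%(st,(np.array(robot.current_tcp_pos())-p0)@u))
    if st: break
robot.sleep(.3); say('')
cv2.imwrite('pics/w8.png',snap('wrist')['img'])
E
```

```text
stop False travel 98.5 t=107.9 w=21.5 F [-4.4 -1.9  4.2]
stop False travel 168.9 t=109.2 w=20.9 F [-5.7 -2.7  5.7]
stop True travel 201.3 t=109.8 w=21.3 F [-0.7 -0.6  4.6]
 t=110.1 w=21.4 F [3.5 2.1 2.9]
```

View pics/w8.png

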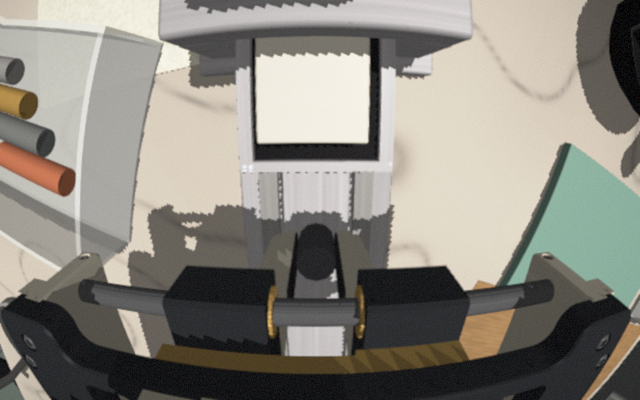

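The carriage is under the bridge, with the near blank half covered and flat. I'll press once more to confirm it is against the stop.

```bash
python3 - <<'E'
from h import *
a=.414; u=np.array([np.cos(a),np.sin(a),0]); p=np.array(robot.current_tcp_pos()); print(p)
for f in (25,30):
    st=robot.move_linear(list(p+u*8),speed=15,f_stop=f); q=np.array(robot.current_tcp_pos()); say('st %s adv %.1f'%(st,(q-p)@u))
robot.sleep(.2); robot.move_gripper(.6); robot.move_linear([q[0],q[1],140],speed=100); robot.move_ptp([400,0,250],ori(.1)); robot.move_j(PARK)
d=snap('top','t9.png'); say('')
E
```

```text
[565.16346125 379.06304966  39.64498584]
st True adv 0.7 t=110.8 w=21.2 F [-1.6 -1.5  4.4]
st False adv 1.3 t=111.3 w=21.5 F [-12.6  -7.2  13.4]
 t=117.0 w=55.8 F [-0.2  0.3  0.1]
```

View pics/t9.png

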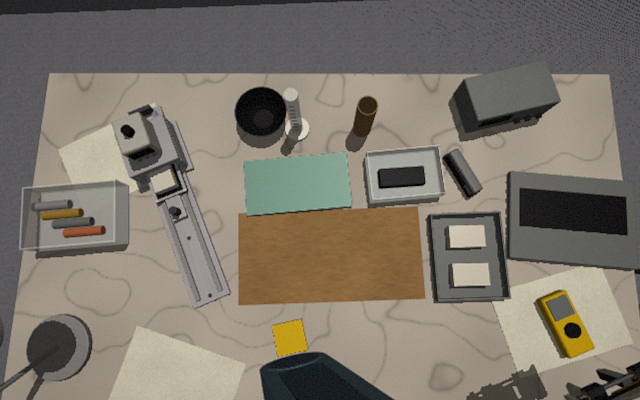

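The final picture shows the eraser in the tub at (400,177), two rough blanks flat in the tray and the carriage home under the bridge. The measuring cylinder and tube still stand. The carriage did not yield to a further 8 mm push.

```bash
python3 -c "
from bench import robot
print(robot.hand_in())"
```

```text
the job is handed in; nothing more can be done
None
```

I handed the job in at about 117 s: the eraser is in the tub, two polished blanks are in the nests, two rough ones lie flat in the tray, the carriage is pushed up against its stop, and the measuring cylinder and cardboard tube are still standing.

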